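# Tip-test laryngoscope handles and set aside the one with the loose cell

## Robot

A 7-joint arm with a two-finger parallel gripper is mounted at the origin on the work surface. World frame = base frame: x ahead of the robot, y to its left, z up, the work surface at z = 0. Lengths are in mm, angles in rad, forces in N, time in s.
With the tool pointing down it reaches from about 425 to 875 mm from the base axis. Payload 8.4 kg.
Tool frame: the origin (TCP) lies on the centre line of the jaws, within the pads' length; the fingertips stand 22 mm ahead of it and the grasp point (between the pads) lies 3 mm ahead of it; z points along the fingers, y is the line along which they close (so a half turn about z gives the same grasp; the last joint's range is limited). The gripper opens to 87 mm and grips with 3 to 60 N. Pads are 19 mm wide; open, the fingers measure 117 mm over their backs; the gripper's body (75 mm by 190 mm) begins 51 mm behind the grasp point.
Start: joints at [1.247, 0.333, 0.04, 1.465, -0.013, 1.343, -0.059], TCP at [144.872, -633.622, 244.546] pointing down, gripper open.
Joint ranges: [-2.58, 2.58], [-0.38, 2.09], [-1.3, 1.39], [0.25, 2.4], [-1.5, 4.64], [0.08, 2.09], [-2.65, 2.65]. Speed limits (rad/s): [2.22, 2.22, 2.79, 2.79, 3.14, 3.14, 3.14].

## Interface

Orientations are given as a unit quaternion [x, y, z, w].
In Python, from plant import bot gives the robot as it stands.
- The arm moves only by the tool arm_command, never from a script. Its argument "rows" is text: rows parted by semicolons, each of 7 numbers parted by spaces: the shift along the tool's x, y, z in mm, then the turn, a rotation vector about the tool's x, y, z in degrees, then the opening, from 0 (shut) to 1 (fully open). A call has 1 to 5 rows; each row is the pose to reach, as a shift and turn from the pose commanded when the call began, along the tool's axes at that moment; what a row does not reach only later rows make up. A row lasts 1/10 s, in which the tool goes at most 50 mm and 8.59 degrees, less where a joint would pass 70% of its speed; a pose out of reach is approached as far as the arm can. A call with a gripper value outside its range is refused whole. The fingers move at their own pace and stop on an object; the grip force is fixed at half the most. Time passes only in rows, so rows that repeat a pose let the fingers close. It gives the time, the measured TCP pose, the force, the opening and the grip force at its end, in the units of the state.
- bot.read_state(): the state, without advancing time (a new reading comes with each control period).
- bot.snapshot(name): name is "scene" or "top"; returns a dict with "frame" (384x512x3 uint8, red, green, blue), "z_map" (384x512 float32, mm along the optical axis (not along the pixel's ray), 0 where there is no reading), "vertical_fov" (degrees; the focal length in pixels is half the picture's height over the tangent of half this angle, whatever the lens; pixels are square), "cx", "cy" (the principal point, pixels), "R" (3x3) and "t" (3): a world point X has camera coordinates R X + t. Camera axes: x right, y down, z forward; pixel columns grow to the right and rows downward; lengths in mm; the calibration is good to about 2 mm. A picture is of the moment at which its call begins.
- bot.job_done(): hands the job in; it is judged then, once.
The state is a dict: "clock": time; "joint_positions": joint angles; "dq": joint speeds; "effort": joint torques, N m; "tcp_pos": TCP position; "eef_rot": TCP orientation; "ft_force": force on the tool from outside, world axes, zero at the start; "torque": the same for the moment, N m; "finger_gap": finger opening in mm; "grip_force": force on a finger pad.
Only numpy, scipy, OpenCV 4.12 (cv2) and the standard library are available. Lean on these libraries where they do the work, as an engineer would, in place of code of your own. Each camera call takes 0.05 s, during which the arm holds its last target. There are 200 camera calls.

## Task

One of the two laryngoscope handles in the tipping rests has a cell that has come loose inside. Press each rest's tab fully down, hold it a moment and let go, first the rest on the robot's left (+y), then the one on its right: a sound handle swings back level, the loose one stays tipped. Then lay the loose handle flat on the floor of the steel repair tray, set down and not dropped, and leave the sound one in its rest without lifting it out.

Things in the scene. Friction and masses are not known exactly. Their poses are not given: they have to be found in the camera images.
- handle_1: sealed steel laryngoscope handle, cylinder 34 mm diameter, 130 mm long, 0.3 kg, lying in a tipping rest; handle_2 is identical, told apart only by tipping; which lies left varies. Origin mid-length on its axis, 72 mm up; x along it to the rest's flat press tab (40 mm wide, 38 long), centred 90 mm along x from the origin, its top 17 mm below the handle's axis when level.
- handle_2: the other handle and rest, like handle_1. A light push (under 3 N) sinks the tab 23 mm to a stop, tipping handle and cradle 0.26 rad about a hinge 17 mm below the handle's origin; held down 0.5 s, a loose cell slides over. Let go, the sound one is level again within 1 s. Grip across the handle at mid-length: free for 36 mm either way; beam below 18 mm wide, base 10 mm high.
- tray: steel repair tray, open, fixed to the table, 240 x 150 mm outside and 22 mm high, walls and floor 5 mm thick. Origin at the centre of its underside, x along its long side, z up; a handle lying flat in it has its axis 22 mm above the table. It stands left of, between or right of the rests.
Things that resemble listed ones, but are neither listed nor needed, are in the scene too. What is shaped like the handle_1 but orange or purple is not meant.

How it is judged (in metres and radians):
On the way, in this order (a step that is already met when the one before it is completed fails the run):
1. the tab of the rest on the robot's left (+y) has been pressed down, tipping its handle by more than 0.15 rad (((y of handle_1 in the frame of handle_2 above 0.05 m and angle between handle_1's own x axis and vertical above 1.7208 rad) or (y of handle_2 in the frame of handle_1 above 0.05 m and angle between handle_2's own x axis and vertical above 1.7208 rad))), for 0.2 s.
2. then the tab of the rest on the robot's right has been pressed down, tipping its handle by more than 0.15 rad (((y of handle_1 in the frame of handle_2 below -0.05 m and angle between handle_1's own x axis and vertical above 1.7208 rad) or (y of handle_2 in the frame of handle_1 below -0.05 m and angle between handle_2's own x axis and vertical above 1.7208 rad))), for 0.2 s.
At the end, for the whole second after the job is handed in: The handle with the loose cell lies flat (within 0.1 rad) and still on the tray's floor, wholly within its walls (axis less than 30 mm above the tray's underside); the sound handle lies still in its own rest, level within 0.1 rad and within 15 mm of where it started (x of handle_1 in the frame of tray between -0.115 and 0.115 m and y of handle_1 in the frame of tray between -0.07 and 0.07 m and z of handle_1 in the frame of tray below 0.03 m and angle between handle_1's own x axis and vertical between 1.4708 and 1.6708 rad and distance of handle_2 from where it was at the start of the episode below 0.015 m and angle between handle_2's own x axis and vertical between 1.4708 and 1.6708 rad and linear speed of each of handle_1, handle_2 below 0.03 m/s); the robot touches nothing.
It fails at once if the sound handle was lifted out of its rest (moved more than 50 mm) (distance of handle_2 from where it was at the start of the episode above 0.05 m).
It fails at once if the loose handle was dropped: it moved faster than 0.7 m/s within 0.12 m of the tray's centre and less than 0.1 m above it (horizontal distance between handle_1 and tray below 0.12 m and z of handle_1 in the frame of tray below 0.1 m and linear speed of handle_1 above 0.7 m/s).
It also fails if it takes over 58 s, if anything falls off the work surface, if the arm or the gripper's body presses on something with over 40 N, if the wrist force passes 120 N, or if a joint passes its speed limit or range.

## Working session

There is one attempt and no reset: what is moved stays moved. The work goes in short steps, Python scripts to look and compute and a tool call to move; the robot and the scene stay as the last step left them, time stands still between calls to the robot, and variables do not carry over. Pictures are saved under pics/ and viewed, at most 10 in all, crops included, and the job is handed in when it is done.

Besides the shell and the picture viewer there is one more tool, called after "Request:" as name(argument=value, ...), one argument or row to a line, values as JSON. arm_command: Moves the arm, as the interface text tells. Its arguments: {"type":"object","properties":{"rows":{"type":"string"}},"required":["rows"]}

```bash
mkdir -p pics
cat > h.py <<'E'
import numpy as np, cv2
from plant import bot
from scipy.spatial.transform import Rotation as Ro
def snap(n,f):
    s=bot.snapshot(n); np.savez(f'pics/{f}.npz',**{k:np.array(v) for k,v in s.items()})
    cv2.imwrite(f'pics/{f}.png',s['frame'][:,:,::-1]); return s
def P(s,u,v):
    z=s['z_map'][int(v),int(u)]; f=192/np.tan(np.radians(float(s['vertical_fov']))/2)
    c=np.array([(u-s['cx'])/f*z,(v-s['cy'])/f*z,z]); return s['R'].T@(c-s['t'])
def cloud(s):
    v,u=np.mgrid[:384,:512]; z=s['z_map']; f=192/np.tan(np.radians(float(s['vertical_fov']))/2)
    c=np.stack([(u-s['cx'])/f*z,(v-s['cy'])/f*z,z],-1); return (c-s['t'])@s['R']
def mv(dw):
    st=bot.read_state(); return Ro.from_quat(st['eef_rot']).inv().apply(dw)
E
python3 - <<'E'
from h import *
s=snap('top','t1'); snap('scene','s1')
cv2.imwrite('pics/t1b.png',cv2.resize(s['frame'][:,:,::-1],(800,600),interpolation=cv2.INTER_CUBIC))
st=bot.read_state(); print(st); print(s['R'],s['t'],s['cx'],s['cy'],s['vertical_fov'])
E
```

```text
{'clock': 0.1, 'joint_positions': array([ 1.24678675,  0.3337915 ,  0.0398786 ,  1.46618252, -0.01339573,
        1.34332407, -0.05852195]), 'dq': array([ 1.96219755e-03, -3.21620265e-03,  1.00314389e-03, -3.83025891e-03,
        1.76609544e-05,  2.59164996e-04,  1.83585538e-03]), 'effort': array([ 4.70365252e-03, -6.57811689e+01,  1.33982018e+00, -4.04704642e+01,
       -5.99473086e-02,  4.10214358e-02,  7.43361647e-05]), 'tcp_pos': array([ 144.78073201, -633.25898793,  243.77994044]), 'eef_rot': array([ 9.93691305e-01,  1.12147548e-01, -1.30276265e-04, -7.07873520e-04]), 'ft_force': array([ 0.69987559, -0.1654261 , -0.4647215 ]), 'torque': array([-0.01619245, -0.02069382,  0.0212065 ]), 'grip_force': 0.0, 'finger_gap': 87.43474596342712}
[[-0.00859503 -0.99980255  0.01791627]
 [-0.99347242  0.00649977 -0.11388728]
 [ 0.11374834 -0.01877818 -0.99333212]] [-58.5202001  476.07774075 842.66683295] 259.530537731482 191.2592054137797 56.3838620640916
```

View pics/t1b.png

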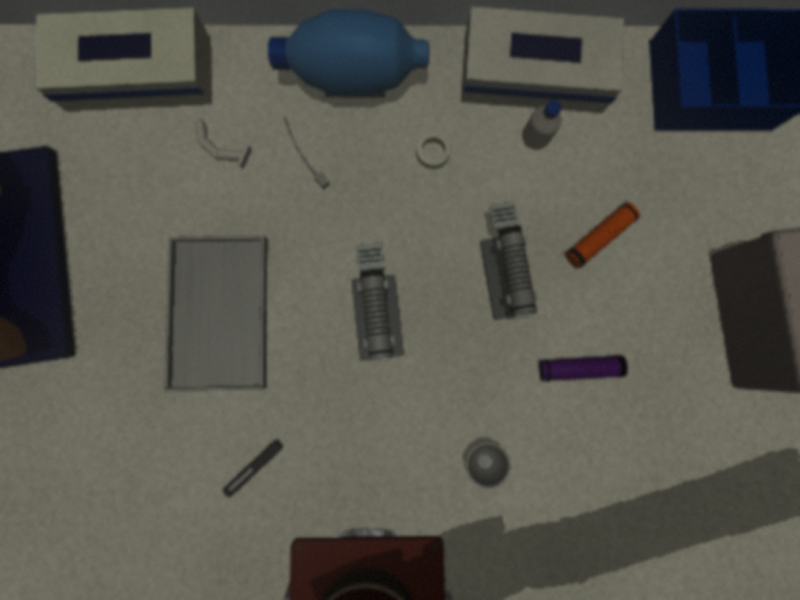

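View pics/s1.png

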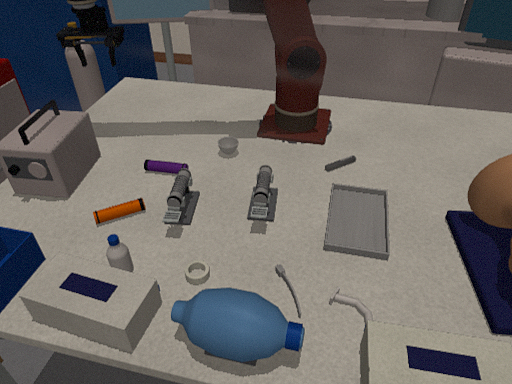

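The top view (800 px scale, up is +x, left is +y) shows the left rest with its handle at about (376,315) and tab at (371,257). The right rest has its handle at (515,270) and tab at (503,215), and the tray is at (217,313). Both tabs point away from the robot. Next I measure these.

Run:
```python
from h import *
s=dict(np.load('pics/t1.npz')); C=cloud(s); k=.64
def reg(n,u0,u1,v0,v1,z0,z1):
    c=C[int(v0*k):int(v1*k),int(u0*k):int(u1*k)].reshape(-1,3); c=c[(c[:,2]>z0)&(c[:,2]<z1)]
    p=c[:,:2]; (ce,sz,a)=cv2.minAreaRect(p.astype(np.float32)); m=p.mean(0); w,V=np.linalg.eigh(np.cov((p-m).T))
    print(n,len(c),'rect',np.round(ce,1),np.round(sz,1),round(a,1),'mean',m.round(1),'z',np.percentile(c[:,2],[5,50,95]).round(1),'axis',np.degrees(np.arctan2(V[1,1],V[0,1])).round(1))
reg('L hi',340,415,230,370,76,110); reg('L all',340,415,230,370,30,110); reg('L tab',340,415,230,282,40,62);reg('L base',340,415,230,370,5,15)
reg('R hi',470,545,190,325,76,110); reg('R all',470,545,190,325,30,110); reg('R tab',470,545,190,240,40,62);reg('R base',470,545,190,325,5,15)
reg('tray',150,285,220,405,12,40); reg('trayfloor',180,255,250,375,-5,12)
for n,u,v in[('Ltab',371,255),('Rtab',503,214),('Lh',375,315),('Rh',516,270)]: print(n,P(s,u*k,v*k).round(1))
a=cv2.resize(s['frame'][120:240,220:350,::-1],(780,720)[:1]+(720,),interpolation=cv2.INTER_CUBIC); a=cv2.resize(a,(650,600)); cv2.imwrite('pics/c1.png',a)
```

```text
L hi 841 rect [449.2 -16.3] [129.7  38.2] 8.5 mean [448.9 -17. ] z [78.7 87.5 91.3] axis -173.5
L all 1207 rect [468.4 -14.9] [179.6  44.4] 6.4 mean [467.5 -15.1] z [55. 85. 91.] axis -173.7
L tab 257 rect [539.2  -7.1] [37.3 39.8] 6.5 mean [539.4  -7.1] z [54.1 56.3 58.5] axis 101.2
L base 662 rect [484.8 -10.9] [203.5  99.4] 2.0 mean [449.1 -18.8] z [ 8.  11.1 13.5] axis -173.8
R hi 811 rect [ 513.1 -225.7] [129.8  37.5] 10.2 mean [ 512.  -224.4] z [78.8 87.4 91.2] axis -171.5
R all 1213 rect [ 532.1 -223.6] [179.5  45.5] 8.6 mean [ 529.5 -221.4] z [54.9 84.3 90.9] axis -172.2
R tab 251 rect [ 599.9 -213.6] [42.7 40.3] 8.0 mean [ 602.7 -212.3] z [53.6 56.1 58.6] axis 112.5
R base 623 rect [ 551.5 -227.1] [ 98.1 216.4] 86.0 mean [ 509.8 -207.4] z [ 7.9 11.  13.4] axis -171.9
tray 932 rect [458.2 234. ] [240.4 151.3] 0.7 mean [460.1 237.4] z [13.4 22.1 25.1] axis -179.3
trayfloor 3816 rect [461.  237.1] [199.6 118.4] 1.2 mean [460.  236.5] z [3.7 6.3 8.8] axis -177.1
Ltab [539.4  -9.9  57. ]
Rtab [ 602.5 -212.4   56.3]
Lh [445.5 -16.8  88.7]
Rh [ 509.9 -222.5   89.2]
```

View pics/c1.png

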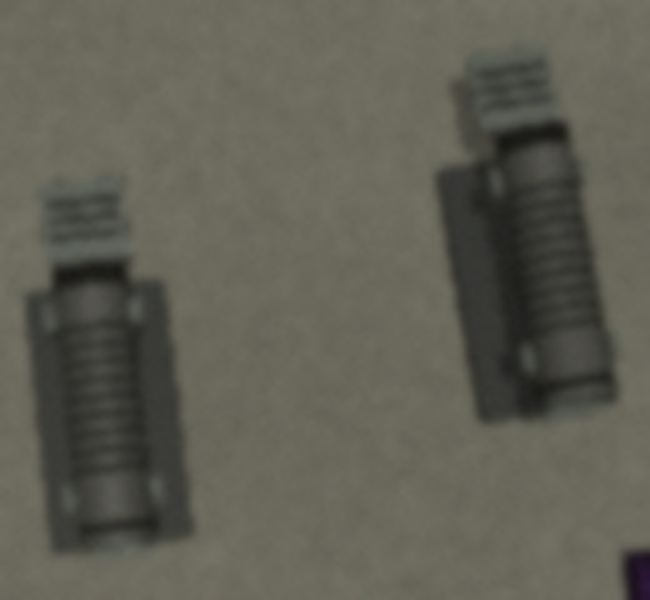

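Request:
arm_command(
  rows="33 -33 6 0 0 6.4 0;66 -66 12 0 0 6.4 0;100 -100 18 0 0 6.4 0;135 -135 24 0 0 6.4 0;170 -170 30 0 0 6.4 0",
)

```text
clock: 0.6
tcp_pos: [273.3, -428.1, 214.1]
eef_rot: [0.998, 0.056, -0.0, -0.0]
ft_force: [2.0, -0.0, -0.1]
finger_gap: 55.1
grip_force: 0.0
```

Request:
arm_command(
  rows="30 -38 5 0 0 0 0;60 -76 10 0 0 0 0;90 -114 15 0 0 0 0;120 -152 20 0 0 0 0;150 -190 25 0 0 0 0",
)

```text
clock: 1.1
tcp_pos: [400.8, -222.4, 189.3]
eef_rot: [0.998, 0.056, -0.0, 0.0]
ft_force: [0.3, -1.2, 0.7]
finger_gap: 15.2
grip_force: 0.0
```

Request:
arm_command(
  rows="30 -38 5 0 0 0 0;60 -76 10 0 0 0 0;90 -114 15 0 0 0 0;120 -152 20 0 0 0 0;150 -190 25 0 0 0 0",
)

```text
clock: 1.6
tcp_pos: [528.5, -16.9, 164.3]
eef_rot: [0.998, 0.056, 0.0, 0.0]
ft_force: [0.3, -1.2, 0.6]
finger_gap: 0.3
grip_force: 0.0
```

Request:
arm_command(
  rows="12 -8 30 0 0 0 0;12 -8 60 0 0 0 0;12 -8 75 0 0 0 0;12 -8 90 0 0 0 0;12 -8 100 0 0 0 0",
)

```text
clock: 2.1
tcp_pos: [538.6, -9.9, 63.8]
eef_rot: [0.998, 0.056, -0.0, 0.0]
ft_force: [-0.1, 0.5, 1.4]
finger_gap: 0.4
grip_force: 0.3
```

Request:
arm_command(
  rows="0 0 4 0 0 0 0;0 0 7 0 0 0 0;0 0 10 0 0 0 0;0 0 10 0 0 0 0;0 0 10 0 0 0 0",
)

```text
clock: 2.6
tcp_pos: [539.5, -9.5, 55.8]
eef_rot: [0.998, 0.056, 0.001, 0.0]
ft_force: [-2.9, -1.0, 6.6]
finger_gap: 0.2
grip_force: 3.1
```

Request:
arm_command(
  rows="0 0 1 0 0 0 0;0 0 1 0 0 0 0;0 0 1 0 0 0 0;0 0 1 0 0 0 0;0 0 1 0 0 0 0",
)

```text
clock: 3.1
tcp_pos: [539.5, -9.5, 55.4]
eef_rot: [0.998, 0.056, 0.001, 0.001]
ft_force: [-6.1, -0.4, 14.2]
finger_gap: 0.2
grip_force: 6.2
```

Request:
arm_command(
  rows="0 0 0 0 0 0 0;0 0 0 0 0 0 0;0 0 0 0 0 0 0;0 0 0 0 0 0 0;0 0 0 0 0 0 0",
)

```text
clock: 3.6
tcp_pos: [539.5, -9.5, 55.4]
eef_rot: [0.998, 0.056, 0.001, 0.001]
ft_force: [-4.9, -0.7, 14.7]
finger_gap: 0.6
grip_force: 6.2
```

Run:
```python
from h import *
s=snap('scene','s2'); cv2.imwrite('pics/s2c.png',cv2.resize(s['frame'][130:240,140:300,::-1],(800,550),interpolation=cv2.INTER_CUBIC))
```

```text
(no output)
```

View pics/s2c.png

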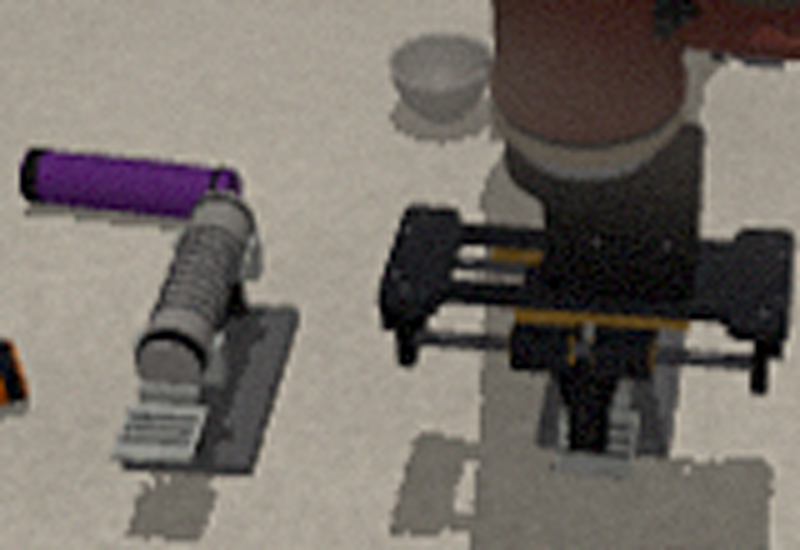

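The left tab is at its stop: the contact at (600,440) in the crop and 14 N confirm it. I release and move to the right rest.

Request:
arm_command(
  rows="0 0 -20 0 0 0 0;0 0 -55 0 0 0 0;0 0 -90 0 0 0 0;8 40 -90 0 0 0 0;16 84 -90 0 0 0 0",
)

```text
clock: 4.15
tcp_pos: [565.9, -90.5, 146.2]
eef_rot: [0.998, 0.058, 0.002, 0.001]
ft_force: [1.2, -0.5, 0.3]
finger_gap: 0.9
grip_force: 0.0
```

Request:
arm_command(
  rows="8 40 0 0 0 0 0;16 80 0 0 0 0 0;24 114 0 0 0 0 0;24 124 0 0 0 0 0;24 124 0 0 0 0 0",
)

```text
clock: 4.65
tcp_pos: [602.0, -213.4, 143.6]
eef_rot: [0.998, 0.055, 0.0, 0.0]
ft_force: [-0.4, 0.1, 0.0]
finger_gap: 0.3
grip_force: 0.0
```

Request:
arm_command(
  rows="0 0 35 0 0 0 0;0 0 60 0 0 0 0;0 0 70 0 0 0 0;0 0 80 0 0 0 0;0 0 85 0 0 0 0",
)

```text
clock: 5.15
tcp_pos: [602.4, -210.6, 58.7]
eef_rot: [0.998, 0.057, 0.0, -0.0]
ft_force: [-0.6, -0.4, 0.5]
finger_gap: 0.3
grip_force: 0.2
```

Request:
arm_command(
  rows="0 0 3 0 0 0 0;0 0 5 0 0 0 0;0 0 5 0 0 0 0;0 0 5 0 0 0 0;0 0 5 0 0 0 0",
)

```text
clock: 5.65
tcp_pos: [602.8, -211.3, 55.6]
eef_rot: [0.998, 0.057, 0.001, 0.0]
ft_force: [-4.5, 2.3, 10.3]
finger_gap: 0.4
grip_force: 4.4
```

Request:
arm_command(
  rows="0 0 1 0 0 0 0;0 0 1 0 0 0 0;0 0 1 0 0 0 0;0 0 1 0 0 0 0;0 0 1 0 0 0 0",
)

```text
clock: 6.15
tcp_pos: [602.8, -211.3, 55.3]
eef_rot: [0.998, 0.056, 0.001, 0.0]
ft_force: [-7.8, 3.3, 16.3]
finger_gap: 0.3
grip_force: 6.9
```

Request:
arm_command(
  rows="0 0 0 0 0 0 0;0 0 0 0 0 0 0;0 0 0 0 0 0 0;0 0 0 0 0 0 0;0 0 0 0 0 0 0",
)

```text
clock: 6.65
tcp_pos: [602.8, -211.3, 55.3]
eef_rot: [0.998, 0.057, 0.001, 0.0]
ft_force: [-6.8, 2.7, 15.9]
finger_gap: 0.5
grip_force: 6.9
```

Now I release, rise and wait, moving a little toward +x and clear of the view.

Request:
arm_command(
  rows="0 0 -20 0 0 0 0;0 0 -55 0 0 0 0;0 0 -100 0 0 0 0;0 -30 -130 0 0 0 0.5;0 -70 -150 0 0 0 1",
)

```text
clock: 7.15
tcp_pos: [595.3, -143.6, 206.2]
eef_rot: [0.999, 0.054, 0.002, 0.001]
ft_force: [0.2, -0.5, 0.1]
finger_gap: 9.4
grip_force: 0.0
```

Request:
arm_command(
  rows="0 -30 0 0 0 0 1;0 -30 0 0 0 0 1;0 -30 0 0 0 0 1;0 -30 0 0 0 0 1;0 -30 0 0 0 0 1",
)

```text
clock: 7.65
tcp_pos: [590.8, -113.5, 202.3]
eef_rot: [0.998, 0.056, -0.0, 0.0]
ft_force: [0.5, 1.2, -0.2]
finger_gap: 48.4
grip_force: 0.0
```

Request:
arm_command(
  rows="0 0 0 0 0 0 1;0 0 0 0 0 0 1;0 0 0 0 0 0 1;0 0 0 0 0 0 1;0 0 0 0 0 0 1",
)

```text
clock: 8.15
tcp_pos: [590.9, -112.1, 202.6]
eef_rot: [0.998, 0.056, 0.0, -0.0]
ft_force: [-0.0, -0.2, 0.2]
finger_gap: 84.7
grip_force: 0.0
```

Run:
```python
from h import *
s=snap('scene','s3'); cv2.imwrite('pics/s3c.png',cv2.resize(s['frame'][130:240,140:300,::-1],(800,550),interpolation=cv2.INTER_CUBIC))
s=snap('top','t3');C=cloud(s)
for n,m,d in [('L',(449,-17),6.4),('R',(513,-225),8.2)]:
    a=np.radians(d); q=C[...,:2]-m; x=q@[np.cos(a),np.sin(a)]; y=q@[-np.sin(a),np.cos(a)]
    for x0 in (-60,-40,-20,0,20,40,60,90):
        k=(abs(x-x0)<6)&(abs(y)<30)&(C[...,2]>20)&(C[...,2]<125); print(n,x0,k.sum(),np.percentile(C[...,2][k],90).round(1) if k.sum()>3 else None, end='; ')
    print()
```

```text
L -60 67 92.0; L -40 103 102.9; L -20 80 97.4; L 0 78 91.9; L 20 76 86.9; L 40 99 81.5; L 60 73 75.8; L 90 77 34.3; 
R -60 0 None; R -40 0 None; R -20 0 None; R 0 0 None; R 20 0 None; R 40 0 None; R 60 0 None; R 90 0 None;
```

View pics/s3c.png

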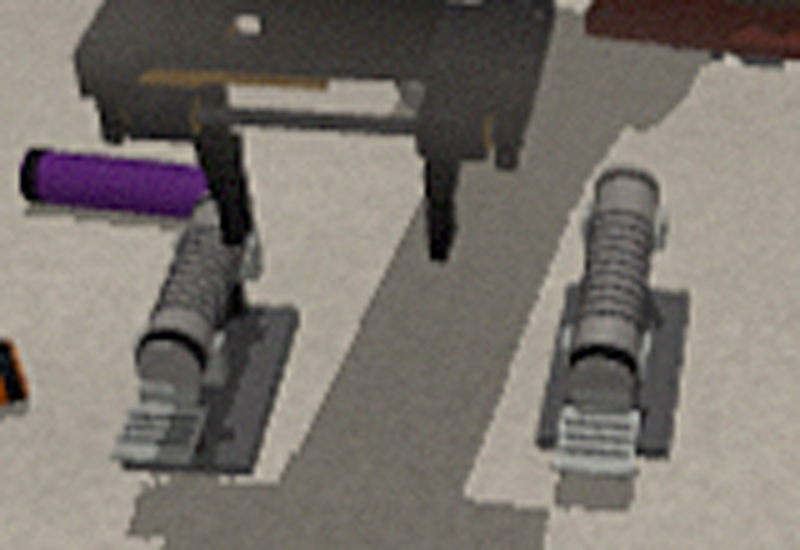

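The left handle stays tipped: its top falls 103→81.5 mm along its length, about 0.26 rad. The right one in the crop, around (175,300), is level as at the start. The left handle is the loose one, so I approach it with the tool pitched to match.

Request:
arm_command(
  rows="-25 -28 8 0 -3.7 0 1;-50 -56 17 0 -7.4 0 1;-75 -84 26 0 -11.2 0 1;-100 -110 35 0 -14.9 0 1;-100 -110 35 0 -14.9 0 1",
)

```text
clock: 8.75
tcp_pos: [476.5, -10.4, 166.4]
eef_rot: [0.989, 0.059, -0.132, 0.007]
ft_force: [-0.2, -0.3, 0.5]
finger_gap: 87.1
grip_force: 0.0
```

Run:
```python
from h import *
st=bot.read_state(); print(st['tcp_pos'],st['clock'],Ro.from_quat(st['eef_rot']).as_matrix().round(3))
print(mv(np.array([456,-16.2,81])-st['tcp_pos']))
```

```text
[476.48369151 -10.39151532 166.44672888] 8.75 [[ 0.958  0.118 -0.26 ]
 [ 0.114 -0.993 -0.029]
 [-0.262 -0.002 -0.965]]
[ 2.09213442  3.50396208 87.96481576]
```

Request:
arm_command(
  rows="2 3 25 0 0 0 1;2 3 50 0 0 0 1;2 3 70 0 0 0 1;2 3 82 0 0 0 1;2 3 88 0 0 0 1",
)

```text
clock: 9.25
tcp_pos: [458.7, -19.7, 81.4]
eef_rot: [0.99, 0.056, -0.13, 0.007]
ft_force: [-0.0, -0.7, 0.6]
finger_gap: 87.4
grip_force: 0.0
```

Request:
arm_command(
  rows="0 0 0 0 0 0 1;0 0 0 0 0 0 0.4;0 0 0 0 0 0 0.3;0 0 0 0 0 0 0.3;0 0 0 0 0 0 0.3",
)

```text
clock: 9.75
tcp_pos: [459.2, -19.3, 82.4]
eef_rot: [0.99, 0.056, -0.129, 0.007]
ft_force: [-0.5, -0.4, -0.0]
finger_gap: 62.5
grip_force: 0.0
```

Request:
arm_command(
  rows="0 0 0 0 0 0 0.3;0 0 0 0 0 0 0.3;0 0 0 0 0 0 0.3;0 0 0 0 0 0 0.3;0 0 0 0 0 0 0.3",
)

```text
clock: 10.25
tcp_pos: [458.7, -17.0, 82.0]
eef_rot: [0.99, 0.057, -0.13, 0.006]
ft_force: [-1.4, 8.0, 0.9]
finger_gap: 33.4
grip_force: 30.0
```

Request:
arm_command(
  rows="0 0 -8 0 0 0 0.2;0 0 -20 0 0 0 0.2;0 0 -45 0 0 0 0.2;0 0 -75 0 0 0 0.2;0 0 -105 0 0 0 0.2",
)

```text
clock: 10.75
tcp_pos: [485.9, -16.8, 185.0]
eef_rot: [0.99, 0.056, -0.129, 0.008]
ft_force: [1.0, -0.1, -3.0]
finger_gap: 33.2
grip_force: 30.0
```

Run:
```python
from h import *
st=bot.read_state(); print(st['tcp_pos'],st['clock'],st['finger_gap'],st['grip_force'],st['ft_force'])
s=snap('scene','s4'); cv2.imwrite('pics/s4c.png',cv2.resize(s['frame'][90:240,140:400,::-1],(780,450),interpolation=cv2.INTER_CUBIC))
```

```text
[485.94066216 -16.82565068 185.02030556] 10.75 33.15487185134458 29.99219924211502 [ 0.99462093 -0.09778006 -3.00925249]
```

View pics/s4c.png

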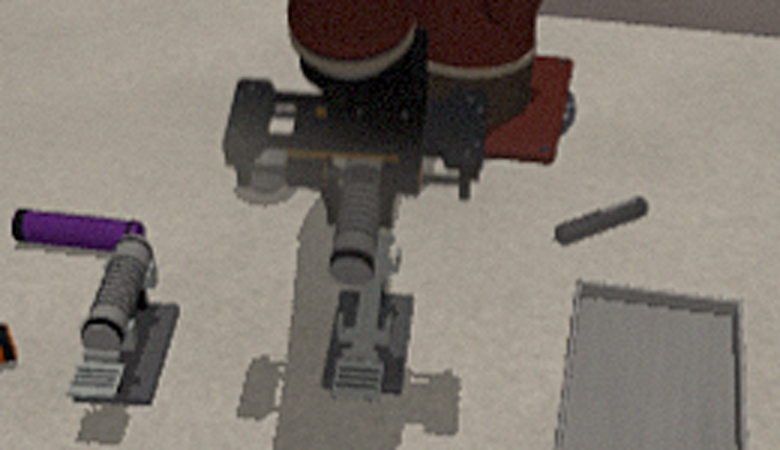

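The handle is held at crop (355,230), and its rest is empty. I compute the transfer to the tray.

Run:
```python
from h import *
st=bot.read_state(); R=Ro.from_quat(st['eef_rot'])
a=np.radians(1.2); T=Ro.from_matrix(np.array([[np.cos(a),np.sin(a),0],[np.sin(a),-np.cos(a),0],[0,0,-1]]))
print(mv(np.array([460,235.5,150])-st['tcp_pos']), (R.inv()*T).as_rotvec(degrees=True))
```

```text
[   9.37206448 -253.60200238   38.21596494] [ 0.74692562 14.49854368  5.21845725]
```

Request:
arm_command(
  rows="1 -25 4 0 0 0 0.2;2 -60 8 0 0 0 0.2;3 -95 12 0 0 0 0.2;4 -130 16 0 0 0 0.2;5 -160 20 0 0 0 0.2",
)

```text
clock: 11.3
tcp_pos: [467.2, 144.1, 163.2]
eef_rot: [0.99, 0.056, -0.129, 0.007]
ft_force: [0.4, 0.2, -3.8]
finger_gap: 32.5
grip_force: 30.0
```

Request:
arm_command(
  rows="1 -30 5 0.1 3.5 1.3 0.2;2 -55 10 0.3 7 2.6 0.2;3 -78 14 0.5 10.5 3.9 0.2;4 -94 18 0.7 14.5 5.2 0.2;4 -94 18 0.7 14.5 5.2 0.2",
)

```text
clock: 11.8
tcp_pos: [454.1, 238.3, 144.9]
eef_rot: [1.0, 0.013, -0.002, -0.0]
ft_force: [0.1, -0.7, -2.5]
finger_gap: 33.3
grip_force: 30.0
```

Run:
```python
from h import *
st=bot.read_state(); print(st['tcp_pos'],st['clock'],Ro.from_quat(st['eef_rot']).as_matrix().round(3))
print(mv(np.array([460,235.5,33])-st['tcp_pos']))
s=snap('scene','s5'); cv2.imwrite('pics/s5c.png',cv2.resize(s['frame'][90:280,240:440,::-1],(630,600),interpolation=cv2.INTER_CUBIC))
```

```text
[454.07931993 238.26187108 144.86511091] 11.8 [[ 1.     0.026 -0.005]
 [ 0.026 -1.    -0.   ]
 [-0.005 -0.    -1.   ]]
[  6.35264505   2.92433737 111.83728169]
```

View pics/s5c.png

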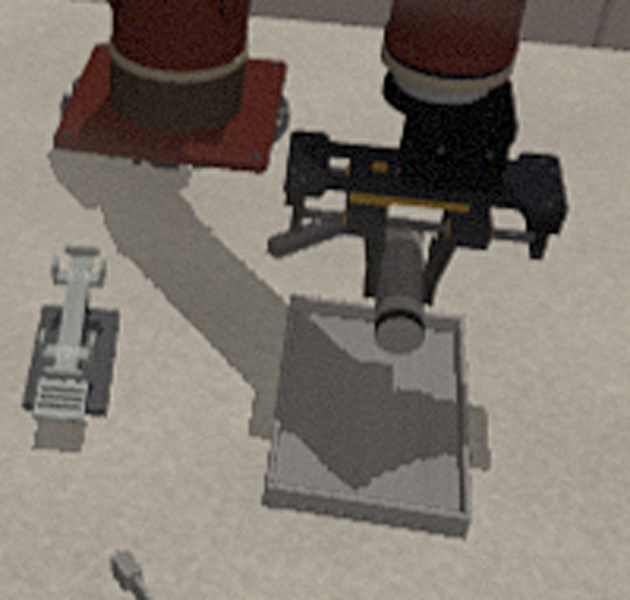

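The handle sits level over the tray and is centred enough; the tray spans crop x 270–465. I lower it slowly.

Request:
arm_command(
  rows="6 3 25 0 0 0 0.2;6 3 50 0 0 0 0.2;6 3 72 0 0 0 0.2;6 3 88 0 0 0 0.2;6 3 100 0 0 0 0.2",
)

```text
clock: 12.35
tcp_pos: [461.7, 232.1, 43.4]
eef_rot: [1.0, 0.01, -0.004, 0.0]
ft_force: [0.4, -0.5, -2.4]
finger_gap: 33.1
grip_force: 30.0
```

Request:
arm_command(
  rows="0 0 2 0 0 0 0.2;0 0 4 0 0 0 0.2;0 0 6 0 0 0 0.2;0 0 8 0 0 0 0.2;0 0 8 0 0 0 0.2",
)

```text
clock: 12.85
tcp_pos: [461.4, 233.1, 36.6]
eef_rot: [1.0, 0.011, -0.003, 0.0]
ft_force: [0.2, 0.2, -3.0]
finger_gap: 32.8
grip_force: 30.0
```

Request:
arm_command(
  rows="0 0 1 0 0 0 0.2;0 0 2 0 0 0 0.2;0 0 2 0 0 0 0.2;0 0 2 0 0 0 0.2;0 0 2 0 0 0 0.2",
)

```text
clock: 13.35
tcp_pos: [461.3, 233.0, 34.5]
eef_rot: [1.0, 0.011, -0.003, 0.0]
ft_force: [0.1, -0.1, -2.2]
finger_gap: 33.2
grip_force: 30.0
```

Request:
arm_command(
  rows="0 0 1 0 0 0 0.2;0 0 2 0 0 0 0.2;0 0 2 0 0 0 0.2;0 0 2 0 0 0 0.2;0 0 2 0 0 0 0.2",
)

```text
clock: 13.85
tcp_pos: [461.3, 233.1, 33.1]
eef_rot: [1.0, 0.011, -0.003, 0.0]
ft_force: [-4.1, -3.0, 8.6]
finger_gap: 33.5
grip_force: 30.0
```

There is contact at 8.6 N, so I release.

Request:
arm_command(
  rows="0 0 0 0 0 0 0.45;0 0 0 0 0 0 0.5;0 0 0 0 0 0 0.6;0 0 0 0 0 0 0.7;0 0 0 0 0 0 0.7",
)

```text
clock: 14.35
tcp_pos: [461.3, 233.0, 32.4]
eef_rot: [1.0, 0.011, -0.003, -0.0]
ft_force: [0.2, 0.3, 0.5]
finger_gap: 57.8
grip_force: 0.0
```

Request:
arm_command(
  rows="0 0 0 0 0 0 0.7;0 0 -15 0 0 0 0.7;0 0 -40 0 0 0 0.7;0 0 -75 0 0 0 0.7;0 0 -110 0 0 0 0.7",
)

```text
clock: 14.85
tcp_pos: [461.6, 233.3, 144.5]
eef_rot: [1.0, 0.011, -0.004, -0.0]
ft_force: [0.2, -0.2, 0.0]
finger_gap: 61.2
grip_force: 0.0
```

Request:
arm_command(
  rows="0 -30 -20 0 0 0 0.7;0 -65 -30 0 0 0 0.7;0 -100 -40 0 0 0 0.7;0 -140 -50 0 0 0 0.7;0 -160 -60 0 0 0 0.7",
)

```text
clock: 15.35
tcp_pos: [457.6, 396.5, 204.3]
eef_rot: [1.0, 0.012, -0.003, -0.001]
ft_force: [0.7, 0.1, 0.4]
finger_gap: 61.1
grip_force: 0.0
```

Run:
```python
from h import *
st=bot.read_state(); print(st['tcp_pos'],st['clock'],st['ft_force'])
s=snap('top','t6');C=cloud(s)
for n,m,d in [('H',(461,234),1.2),('R',(513,-225),8.2)]:
    a=np.radians(d); q=C[...,:2]-m; x=q@[np.cos(a),np.sin(a)]; y=q@[-np.sin(a),np.cos(a)]
    for x0 in range(-80,81,20):
        k=(abs(x-x0)<6)&(abs(y)<60)&(C[...,2]>28)&(C[...,2]<125); print(n,x0,k.sum(),np.percentile(C[...,2][k],90).round(1) if k.sum()>3 else None, y[k].mean().round(1) if k.sum()>3 else 0,end='; ')
    print()
cv2.imwrite('pics/t6b.png',cv2.resize(s['frame'][:,:,::-1],(800,600),interpolation=cv2.INTER_CUBIC))
```

```text
[457.62974911 396.50245603 204.2783365 ] 15.35 [0.67748805 0.07765263 0.38049623]
H -80 0 None 0; H -60 67 40.6 -4.2; H -40 68 41.5 -4.4; H -20 68 41.4 -4.8; H 0 67 41.2 -4.4; H 20 70 40.6 -4.5; H 40 66 40.5 -4.0; H 60 66 41.1 -4.5; H 80 0 None 0; 
R -80 0 None 0; R -60 82 90.3 1.5; R -40 108 90.5 2.3; R -20 80 90.6 0.9; R 0 81 90.8 1.5; R 20 81 91.3 1.0; R 40 107 89.5 3.1; R 60 70 90.1 1.5; R 80 82 57.6 -1.2;
```

View pics/t6b.png

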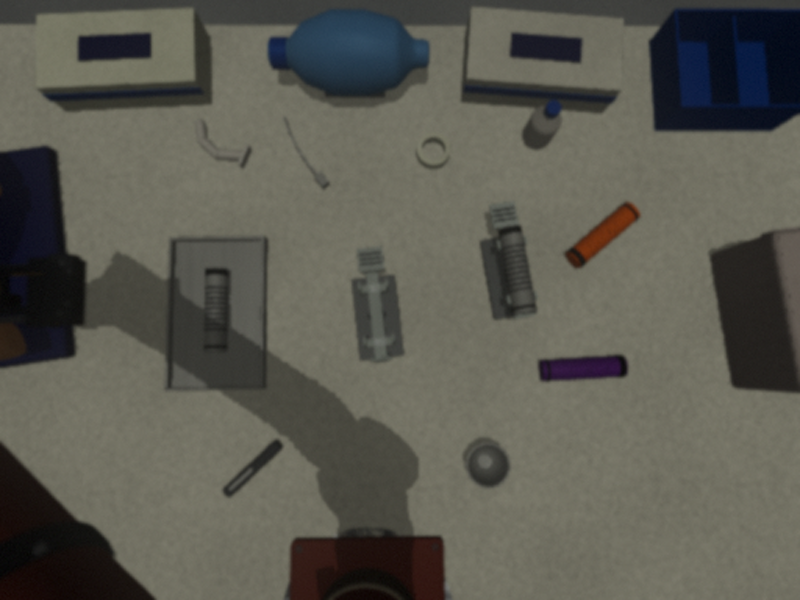

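The loose handle lies flat in the tray at (217,308), and the sound one is level in its rest at (515,270). The arm touches nothing; the gripper is over the navy object at z 204 with no force. I let it settle and hand in.

Request:
arm_command(
  rows="0 0 0 0 0 0 0.7;0 0 0 0 0 0 0.7;0 0 0 0 0 0 0.7;0 0 0 0 0 0 0.7;0 0 0 0 0 0 0.7",
)

```text
clock: 15.9
tcp_pos: [459.2, 392.2, 202.3]
eef_rot: [1.0, 0.01, -0.003, 0.0]
ft_force: [-0.4, -0.2, 0.0]
finger_gap: 60.9
grip_force: 0.0
```

```bash
python3 -c "
from plant import bot
print(bot.read_state()['ft_force'],bot.job_done())"
```

```text
the job is handed in; nothing more can be done
[-0.37999582 -0.15323999  0.0181425 ] None
```

I pressed both tabs, left then right. The left handle stayed tipped, so I laid it flat in the tray; the sound right one is still level in its rest. The job is handed in, but no verdict came back.

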